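# Cap the holes of a linear guide rail and run its carriage over

### The job

Using only the fingertips, press the four brass hole caps that stand proud down flush with the top of the rail, then feel along it: put the fingertips on the very end of the rail beyond the last cap and draw them in one light stroke along the rail's top over all four caps to the one next to the carriage. Last, push the carriage by its back face along the rail, over the capped holes, up against the stops at the other end. Do not pinch the carriage or drag it from above, pull a cap out or run the carriage over a proud cap, and leave the loose parts and tools where they lie.

Things in the scene. Friction and masses are not known exactly. Their poses are not given: they have to be found in the camera images.
- guide: Linear guide fixed to the bench: a 420 x 132 x 18 mm aluminium bed plate with one steel rail, 380 mm long, 26 mm wide, its flat top 42 mm above the bench. Origin: on the bench under the rail's middle; x along the rail, away from the carriage's starting end, z up. Rail: x -190 to 190, y -13 to 13 mm; plate: y -80 to 52 mm. Stop dogs beside the rail (x = -173 and 173 mm) stay below its top.
- rail_end (a point): Point on the rail's top, on its centre line, 10 mm in from the free end of the rail (x = 180 mm, y = 0 in the guide's frame) and 30 mm past the last cap, cap 4. Fixed to the guide.
- carriage (a joint): How far the carriage has slid along the rail in +x of the guide, in m: 0 at the stops of its starting end, 0.240 against the stops of the other end. Starts at 0 to 0.022; slides with about 2.5 N of friction and stays where it is left. The carriage is a steel block with black ends astride the rail, 64 mm long, 70 mm wide, its top 20 mm above the rail's; centre at x = -120 mm + joint in the guide's frame.
- carriage_back (a point): Centre of the carriage's flat black back face (66 mm wide), which looks to the guide's -x, 10 mm above the rail's top; the face reaches 18 mm above the rail's top, and the bare rail end lies free behind it. Moves with the carriage. Its frame is turned like the guide's: pushed in +x here, the carriage runs along the rail.
- cap_1 (a joint): How far brass hole cap 1 stands above the rail's top, in m: 0 is flush. It starts 3.5 to 6 mm proud. The cap is 12 mm across, a tight fit in its hole: it moves straight down under a push of about 8 N and stays where it is left; it comes to rest flush.
- seat_1 (a point): Centre of the hole of cap 1, level with the rail's top (42 mm above the bench); fixed to the guide at x = -30 mm, y = 0. Cap 1 is the one next to the carriage, cap 4 the one next to the free end of the rail.
- cap_2 (a joint): How far brass hole cap 2 stands above the rail's top, in m: 0 is flush. It starts 3.5 to 6 mm proud. The cap is 12 mm across, a tight fit in its hole: it moves straight down under a push of about 8 N and stays where it is left; it comes to rest flush.
- seat_2 (a point): Centre of the hole of cap 2, level with the rail's top (42 mm above the bench); fixed to the guide at x = 30 mm, y = 0. Cap 1 is the one next to the carriage, cap 4 the one next to the free end of the rail.
- cap_3 (a joint): How far brass hole cap 3 stands above the rail's top, in m: 0 is flush. It starts 3.5 to 6 mm proud. The cap is 12 mm across, a tight fit in its hole: it moves straight down under a push of about 8 N and stays where it is left; it comes to rest flush.
- seat_3 (a point): Centre of the hole of cap 3, level with the rail's top (42 mm above the bench); fixed to the guide at x = 90 mm, y = 0. Cap 1 is the one next to the carriage, cap 4 the one next to the free end of the rail.
- cap_4 (a joint): How far brass hole cap 4 stands above the rail's top, in m: 0 is flush. It starts 3.5 to 6 mm proud. The cap is 12 mm across, a tight fit in its hole: it moves straight down under a push of about 8 N and stays where it is left; it comes to rest flush.
- seat_4 (a point): Centre of the hole of cap 4, level with the rail's top (42 mm above the bench); fixed to the guide at x = 150 mm, y = 0. Cap 1 is the one next to the carriage, cap 4 the one next to the free end of the rail.
- screw_a: Loose black socket-head cap screw lying on the bed plate beside the rail, 15 mm head, 44 mm long. Not part of the job. Origin: centre of its underside.
- screw_b: Loose black socket-head cap screw lying on the bed plate beside the rail, 12 mm head, 38 mm long. Not part of the job. Origin: centre of its underside.
- spacer: Loose plain grey spacer ring on the bed plate beside the rail, 34 mm across, 12 mm high. Not part of the job. Origin: centre of its underside.
- brush: Flat cleaning brush with a red handle lying on the bench, 221 mm long, 18 mm high. Not part of the job. Origin: centre of its underside.
- dowel: Plain steel dowel pin standing on the bench, 21 mm across, 42 mm high. Not part of the job. Origin: centre of its underside.
- pot: Grease pot with a lid standing on the bench, 63 mm across, 54 mm high. Not part of the job. Origin: centre of its underside.

How it is judged:
By the outcome, as a careful person would: the job done as asked, in the order asked, and still so for the second after the job is handed in, with the robot touching nothing.
It also fails if it takes over 69 s, if anything falls off the work surface, if the arm or the gripper's body presses on something with over 40 N, if the wrist force passes 120 N, or if a joint passes its speed limit or range.

### The arm

A 7-joint arm with a two-finger parallel gripper is mounted at the origin on a cart in front of the work surface, level with it; the furniture and walls round the work are solid. World frame = base frame: x ahead of the robot, y to its left, z up, the work surface at z = 0. Lengths are in mm, angles in degrees, forces in N, time in s.
With the tool pointing down it reaches from about 425 to 950 mm from the base axis. Payload 4.7 kg.
Tool frame: the origin (TCP) lies on the centre line of the jaws, within the pads' length; the fingertips stand 25 mm ahead of it and the grasp point (between the pads) lies 6 mm ahead of it (manip.tip_extent is the distance from the TCP to the fingertips, in mm); z points along the fingers, y is the direction in which the jaws open and shut (so a half turn about z gives the same grasp; the last joint's range is limited). The gripper opens to 85 mm and grips with 20 to 120 N. Pads are 22 mm wide; open, the fingers measure 114 mm over their backs; the gripper's body (76 mm by 85 mm) begins 54 mm behind the grasp point. The pads swing forward as they close: fully open they stand 13 mm farther back than shut.
Start: joints at [-74.364, 26.849, -2.785, 87.806, 1.381, 65.374, -4.715], TCP at [200.596, 644.521, 256.335] pointing down, gripper open.
Joint ranges: [-148.3, 148.3], [-19.14, 114.17], [-79.39, 73.82], [5.75, 140.21], [-59.74, 239.74], [12.07, 113.84], [-152.46, 152.46]. Speed limits (degrees/s): [147.25, 147.25, 180, 180, 180, 180, 180].

### API

Orientations are given as [roll, pitch, yaw] about the fixed x, y, z axes, in that order (R = Rz(yaw) Ry(pitch) Rx(roll)).
In Python, from plant import manip gives the robot as it stands. The module is installed in compiled form; this text tells all that it offers.
- The arm moves only by the tool play_rows, never from a script. Its argument "targets" is a list of rows, each a list of 3 entries, a list of its own where there are three numbers: the shift along the tool's x, y, z in m, then the turn, a rotation vector about the tool's x, y, z in rad, then the finger opening in m, from 0 to 0.0854. In form: [[[dx, dy, dz], [wx, wy, wz], grip], ...]. A call has 1 to 12 rows; each row is the pose to reach, as a shift and turn from the pose commanded when the call began, along the tool's axes at that moment; what a row does not reach only later rows make up. A row lasts 1/10 s, in which the tool goes at most 50 mm and 8.59 degrees, less where a joint would pass 70% of its speed; a pose out of reach is approached as far as the arm can. A call with a gripper value outside its range is refused whole. The fingers move at their own pace and stop on an object; "newtons" is the grip in N (left out, the last holds). Time passes only in rows, so rows that repeat a pose let the fingers close. It gives the time, the measured TCP pose, the force and the opening at its end, in the units of the state.
- manip.state(): the state, without advancing time (a new reading comes with each control period).
- manip.snapshot(name): name is "scene" or "side" or "wrist"; returns a dict with "frame" (384x512x3 uint8, blue, green, red), "camera_matrix" (3x3 intrinsics, pixels), "D" ([k1, k2, p1, p2, k3] as OpenCV has them; the pictures are not rectified), "rvec" (rotation vector, rad) and "tvec" (3), from world to camera coordinates, as OpenCV has them; the wrist camera has in their place "mount" (4x4, takes a point from camera to tool coordinates, whose origin is the TCP and whose axes are the flange's). Camera axes: x right, y down, z forward; pixel columns grow to the right and rows downward; lengths in mm; the calibration is good to about 2 mm. A picture is of the moment at which its call begins: read the wrist's pose just before it. There is no depth.
- manip.hand_in(): hands the job in, once; it reports no verdict.
The state is a dict: "clock": time; "joint_pos": joint angles; "qvel": joint speeds; "effort": joint torques, N m; "ee_pos": TCP position; "tool_rot": TCP orientation; "wrist_force": force on the tool from outside, world axes, zero at the start; "ft_torque": the same for the moment, N m; "width": finger opening in mm.
Only numpy, scipy, OpenCV 4.12 (cv2) and the standard library are available. Lean on these libraries where they do the work, as an engineer would, in place of code of your own. Each camera call takes 0.05 s, during which the arm holds its last target.

## Working session

There is one attempt and no reset: what is moved stays moved. The work goes in short steps, Python scripts to look and compute and a tool call to move; the robot and the scene stay as the last step left them, time stands still between calls to the robot, and variables do not carry over. Pictures are saved under pics/ and viewed, and the job is handed in when it is done.

Besides the shell and the picture viewer there is one more tool, called after ">>>" as a command line: name --argument value ..., lists and objects as JSON in quotes. play_rows: Moves the arm, as the interface text tells. Its arguments: {"type":"object","properties":{"targets":{"type":"array"},"newtons":{"type":"number"}},"required":["targets"]}

```bash
mkdir -p pics; python3 - <<'E'
from plant import manip
import cv2, pickle
s=manip.state(); print({k:s[k] for k in('clock','ee_pos','tool_rot','wrist_force','width')}, manip.tip_extent)
for n in('scene','side'):
    d=manip.snapshot(n); cv2.imwrite(f'pics/{n}0.png',d['frame']); pickle.dump(d,open(f'{n}0.pkl','wb'))
E
```

```text
{'clock': 0.0, 'ee_pos': array([200.48070074, 643.98563099, 255.26672299]), 'tool_rot': array([-1.79888955e+02,  3.90211964e-03,  1.62709716e+02]), 'wrist_force': array([-0.1319805 , -0.25483301, -0.22912043]), 'width': 85.4102484726489} 25.0
```

View pics/scene0.png

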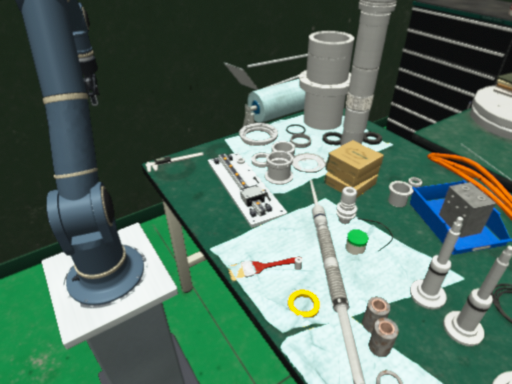

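View pics/side0.png

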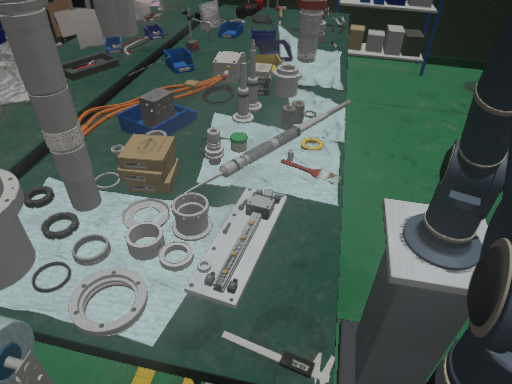

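The guide is the white plate at about (245,187) in the scene view and (240,245) in the side view. I'll zoom in on it.

```bash
python3 - <<'E'
import cv2
a=cv2.imread('pics/scene0.png')[140:235,195:300]; cv2.imwrite('pics/s0z.png',cv2.resize(a,None,fx=6,fy=6,interpolation=cv2.INTER_CUBIC))
a=cv2.imread('pics/side0.png')[180:310,180:295]; cv2.imwrite('pics/d0z.png',cv2.resize(a,None,fx=4.5,fy=4.5,interpolation=cv2.INTER_CUBIC))
E
```

```text
(no output)
```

View pics/s0z.png

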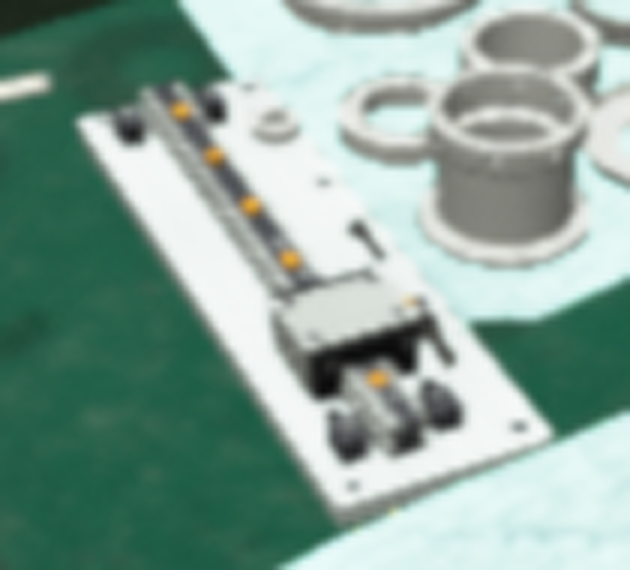

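View pics/d0z.png

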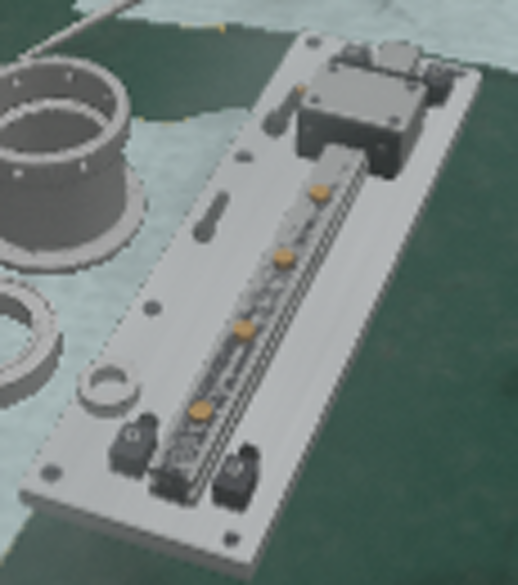

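Four caps show as orange dots in both views, and the carriage sits at the near end. A fifth brass patch lies behind the carriage. Next I'll triangulate the caps and fit the guide's frame.

```bash
cat > h.py <<'E'
import numpy as np,cv2
def cam(d):
    R=cv2.Rodrigues(np.array(d['rvec'],float))[0]; t=np.array(d['tvec'],float).ravel()
    return np.array(d['camera_matrix'],float),np.array(d['D'],float),R,t
def ray(d,uv):
    K,D,R,t=cam(d); n=cv2.undistortPoints(np.array(uv,float).reshape(-1,1,2),K,D).reshape(-1,2)
    v=np.c_[n,np.ones(len(n))]@R; return -R.T@t, v/np.linalg.norm(v,axis=1)[:,None]
def onplane(d,uv,z):
    o,v=ray(d,uv); return o+v*((z-o[2])/v[:,2])[:,None]
def proj(d,P):
    K,D,R,t=cam(d); return cv2.projectPoints(np.array(P,float).reshape(-1,3),np.array(d['rvec'],float),np.array(d['tvec'],float),K,D)[0].reshape(-1,2)
def blobs(img,roi,amin=3):
    x0,y0,x1,y1=roi; h=cv2.cvtColor(img[y0:y1,x0:x1],cv2.COLOR_BGR2HSV)
    m=cv2.inRange(h,(10,90,90),(28,255,255)); n,l,s,c=cv2.connectedComponentsWithStats(m)
    return [(c[i]+[x0,y0],s[i,4]) for i in range(1,n) if s[i,4]>=amin]
E
python3 - <<'E'
import pickle; from h import *
s,d=[pickle.load(open(f'{n}0.pkl','rb')) for n in('scene','side')]
for q,roi in((s,(195,140,300,235)),(d,(180,180,295,310))):
    o,_=ray(q,[[0,0]]);print('cam',o.round())
    for c,a in blobs(q['frame'],roi): print(c.round(2),a,onplane(q,[c],46).round(1))
E
```

```text
cam [ -14. -820.  839.]
[224.67 158.11] 9 [[547.1 271.3  46. ]]
[230.12 165.88] 8 [[537.6 212.4  46. ]]
[236.12 173.88] 8 [[529.6 154.5  46. ]]
[243. 183.] 9 [[521.   92.6  46. ]]
[257.38 202.75] 8 [[502.9 -27.5  46. ]]
cam [377. 835. 753.]
[250.5 222.5] 8 [[525.3  97.   46. ]]
[242.5 236.8] 10 [[534.  154.2  46. ]]
[233.64 252.91] 11 [[542.6 213.2  46. ]]
[224.15 270.77] 13 [[550.6 272.8  46. ]]
```

```bash
cat >> h.py <<'E'
from scipy.spatial.transform import Rotation as Ro
def Rt(s): return Ro.from_euler('xyz',s['tool_rot'],degrees=True)
def shift(s,P,rpy=None):
    R=Rt(s); out=R.inv().apply(np.array(P)-s['ee_pos'])/1000
    w=(R.inv()*Ro.from_euler('xyz',rpy,degrees=True)).as_rotvec() if rpy is not None else np.zeros(3)
    return out.round(4),w.round(4)
E
python3 - <<'E'
import pickle; from h import *
from plant import manip
s,d=[pickle.load(open(f'{n}0.pkl','rb')) for n in('scene','side')]
print('col',onplane(d,[[80,205],[10,270],[145,180],[190,225],[145,245],[110,300],[240,365]],0).round())
print('colscene',onplane(s,[[355,135],[325,120],[350,185],[282,178],[150,165]],0).round())
print(proj(d,[[200,644,0],[200,644,230]]))
st=manip.state(); print(shift(st,[530,150,260],[180,0,171.6]), st['joint_pos'])
E
```

```text
col [[1051.   92.    0.]
 [1088.  360.    0.]
 [ 913.  -69.    0.]
 [ 700.   98.   -0.]
 [ 791.  200.    0.]
 [ 798.  381.    0.]
 [ 467.  465.    0.]]
colscene [[1162.  168.    0.]
 [1149.  355.    0.]
 [ 876.  -89.    0.]
 [ 693.   89.    0.]
 [ 304.  462.    0.]]
[[375.97764368 501.83791688]
 [420.36353602 455.24258736]]
(array([-0.4615, -0.3738, -0.0039]), array([-0.0018, -0.    , -0.1552])) [-74.36463295  26.89333771  -2.78272725  87.86678907   1.38236447
  65.37518614  -4.71618874]
```

>>> play_rows --targets '[[[-0.0385,-0.0312,0],[0,0,-0.013],0.085],[[-0.077,-0.0623,0],[0,0,-0.026],0.06],[[-0.1155,-0.0935,0],[0,0,-0.039],0.03],[[-0.154,-0.1247,0],[0,0,-0.052],0.0],[[-0.1925,-0.156,0],[0,0,-0.065],0.0],[[-0.231,-0.187,0],[0,0,-0.078],0.0],[[-0.2695,-0.218,0],[0,0,-0.091],0.0],[[-0.308,-0.2495,0],[0,0,-0.104],0.0],[[-0.3465,-0.2805,0],[0,0,-0.117],0.0],[[-0.385,-0.3117,0],[0,0,-0.13],0.0],[[-0.423,-0.343,0],[0,0,-0.143],0.0],[[-0.4615,-0.374,-0.004],[-0.0018,0,-0.155],0.0]]'

```text
clock: 1.3
ee_pos: [530.2, 148.3, 259.7]
tool_rot: [179.9, -0.1, 171.6]
wrist_force: [1.1, 0.4, 0.7]
width: 0.2
```

```bash
python3 - <<'E'
from plant import manip
import cv2, pickle
s=manip.state(); print({k:s[k] for k in('clock','ee_pos','tool_rot','wrist_force','width')})
d=manip.snapshot('wrist'); cv2.imwrite('pics/w1.png',d['frame']); d['st']=s; pickle.dump(d,open('w1.pkl','wb')); print(d['mount'])
E
```

```text
{'clock': 1.3, 'ee_pos': array([530.2316007 , 148.31427566, 259.66892024]), 'tool_rot': array([ 1.79924856e+02, -7.70569240e-02,  1.71628262e+02]), 'wrist_force': array([1.13420077, 0.39970276, 0.6720376 ]), 'width': 0.1655698286135026}
[[-8.79374120e-04 -9.51948820e-01 -3.06255893e-01  7.66942096e+01]
 [ 9.99998243e-01 -1.34409370e-03  1.30654087e-03 -7.74111942e-01]
 [-1.65539665e-03 -3.06254206e-01  9.51948329e-01 -1.17861811e+02]
 [ 0.00000000e+00  0.00000000e+00  0.00000000e+00  1.00000000e+00]]
```

View pics/w1.png

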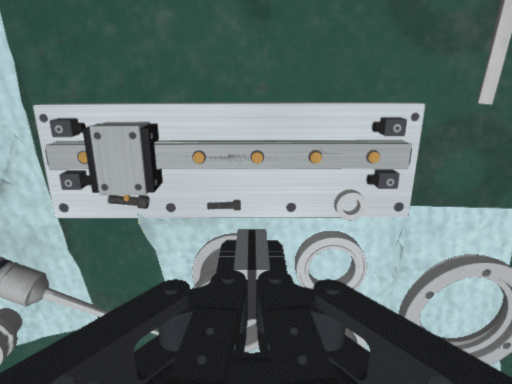

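The wrist view shows the caps at about (199,157), (257,157), (315,157) and (373,157). The carriage spans u 88–158, and the rail runs from u 47 to 411. I'll fit the guide's pose from these.

```bash
cat >> h.py <<'E'
def wcam(d,st):
    M=np.array(d['mount'],float); T=np.eye(4); T[:3,:3]=Rt(st).as_matrix(); T[:3,3]=st['ee_pos']
    W=np.linalg.inv(T@M); d=dict(d); d['rvec']=cv2.Rodrigues(W[:3,:3])[0]; d['tvec']=W[:3,3]; return d
E
python3 - <<'E'
import pickle; from h import *
d=pickle.load(open('w1.pkl','rb')); d=wcam(d,d['st'])
B=blobs(d['frame'],(40,130,430,215),20); B.sort(key=lambda b:b[0][0])
for c,a in B: print(c.round(2),a,onplane(d,[c],46).round(1))
P=np.array([onplane(d,[c],46.)[0] for c,a in B if a>80 and c[0]>150])[:,:2]
print(np.diff(P,axis=0), np.linalg.norm(P[-1]-P[0]))
ux=P[-1]-P[0]; print('yaw',np.degrees(np.arctan2(ux[1],ux[0])))
m=P.mean(0); u=ux/np.linalg.norm(ux); print('origin',m-60*u)
a=d['frame'][90:225,25:235]; cv2.imwrite('pics/w1z.png',cv2.resize(a,None,fx=3.8,fy=3.8,interpolation=cv2.INTER_CUBIC))
a=d['frame'][90:225,235:440]; cv2.imwrite('pics/w1y.png',cv2.resize(a,None,fx=3.8,fy=3.8,interpolation=cv2.INTER_CUBIC))
E
```

```text
[ 82.64 157.04] 85 [[507.8 -23.7  46. ]]
[126.03 197.71] 35 [[557.7   9.1  46. ]]
[198.45 156.98] 105 [[525.4  94.3  46. ]]
[256.77 157.  ] 103 [[534.2 153.3  46. ]]
[315.32 156.86] 109 [[542.9 212.6  46. ]]
[373.08 156.64] 104 [[551.4 271.5  46. ]]
[[ 8.81542313 59.00681597]
 [ 8.66284744 59.35341299]
 [ 8.46723013 58.87168555]] 179.1209661865562
yaw 81.67146224191298
origin [529.77769508 123.53723507]
```

View pics/w1z.png

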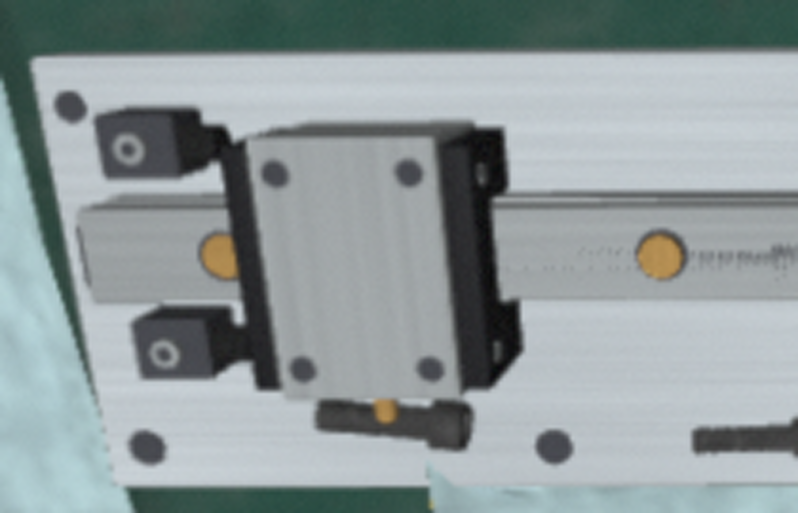

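View pics/w1y.png

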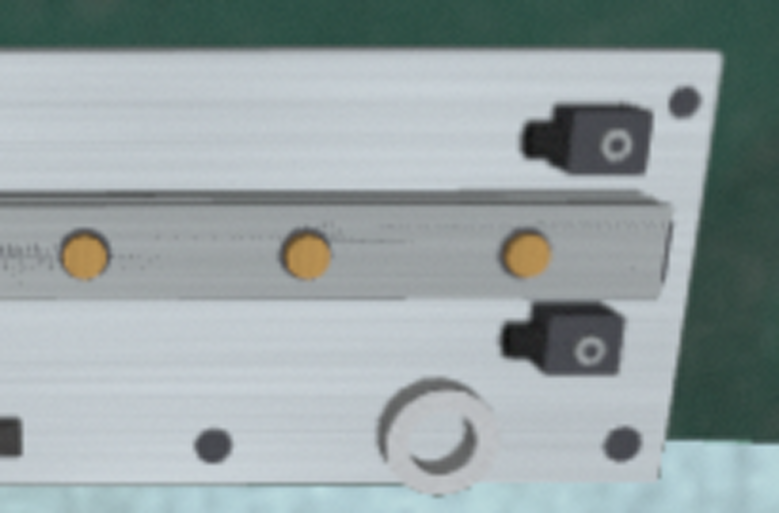

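```bash
python3 - <<'E'
import pickle; from h import *
from plant import manip
d=pickle.load(open('w1.pkl','rb')); d=wcam(d,d['st'])
O=np.array([529.8,123.5]);u=np.array([.1449,.9894]);v=np.array([-.9894,.1449])
def g(x,y,z): return [*(O+x*u+y*v),z]
# check: back & front edge of carriage top (z 60), rail ends
q=np.array([[25+240/3.8,90+220/3.8],[25+500/3.8,90+220/3.8]]); 
for p,z in((q[0],60),(q[1],60),([25+82/3.8,90+255/3.8],42),([235+667/3.8,90+250/3.8],42)):
    w=onplane(d,[p],z)[0][:2]-O; print((w@u).round(1),(w@v).round(1))
st=manip.state(); print(shift(st,g(-30,0,90),[180,0,171.67]))
E
```

```text
-134.7 12.9
-67.6 12.7
-188.9 -0.4
190.3 0.0
(array([ 0.0039, -0.0454,  0.1711]), array([-0.003 ,  0.0055, -0.0132]))
```

>>> play_rows --targets '[[[0.001,-0.012,0.045],[0,0,0],0],[[0.002,-0.025,0.09],[0,0,0],0],[[0.003,-0.038,0.135],[0,0,0],0],[[0.004,-0.0465,0.165],[0,0,0],0],[[0.004,-0.0465,0.165],[0,0,0],0],[[0.004,-0.0465,0.165],[0,0,0],0]]' --newtons 60

```text
clock: 1.95
ee_pos: [519.7, 105.6, 95.5]
tool_rot: [179.9, -0.0, 171.6]
wrist_force: [0.3, 0.3, 0.8]
width: -0.1
```

```bash
cat >> h.py <<'E'
O=np.array([529.8,123.5]);U=np.array([.1449,.9894]);V=np.array([-.9894,.1449])
def g(x,y,z): return [*(O+x*U+y*V),z]
def gp(P):
    w=np.array(P)[:2]-O; return np.round([w@U,w@V,P[2]],2)
def look(n):
    from plant import manip
    import pickle
    s=manip.state(); print(s['clock'],gp(s['ee_pos']),s['tool_rot'].round(2),s['wrist_force'].round(2))
    d=manip.snapshot('wrist'); cv2.imwrite(f'pics/{n}.png',d['frame']); d['st']=s; pickle.dump(d,open(n+'.pkl','wb')); return s,wcam(d,s)
E
python3 - <<'E'
from h import *
s,d=look('w2'); print(shift(s,g(-30,0,75),[180,0,171.67]))
E
```

```text
1.95 [-19.22   7.41  95.47] [179.89  -0.   171.58] [0.27 0.29 0.75]
(array([-0.0074, -0.0108,  0.0204]), array([ 0.0019, -0.0001, -0.0015]))
```

View pics/w2.png

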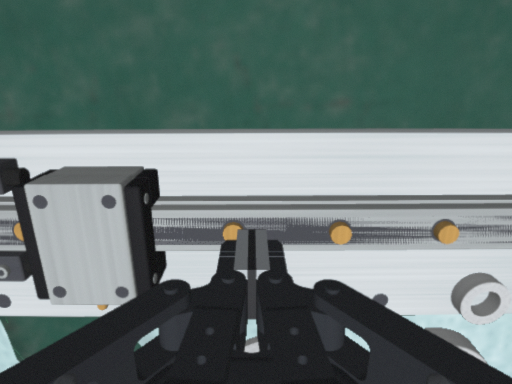

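```bash
python3 - <<'E'
import pickle; from h import *
from plant import manip
d=pickle.load(open('w2.pkl','rb')); s=d['st'];d=wcam(d,s); print(np.abs(s['qvel']).max())
for c,a in sorted(blobs(d['frame'],(160,200,512,260),20),key=lambda b:b[0][0]): print(c.round(1),a,gp(onplane(d,[c],47)[0]))
for p in ([252,230],[252,250]): print(gp(onplane(d,[p],70)[0]))
t=manip.state(); print(t['clock'],gp(t['ee_pos']),t['tool_rot'].round(2),np.abs(t['qvel']).max()); print(shift(t,g(-30,0,75),[180,0,171.67]))
E
```

```text
1.9159309725957667
[231.  230.8] 249 [-30.99   2.14  47.  ]
[339.9 232.7] 394 [29.39  0.67 47.  ]
[446.2 232. ] 420 [89.09  0.67 47.  ]
[-19.47  13.84  70.  ]
[-19.49   3.14  70.  ]
2.0 [-18.54   6.55  96.57] [1.7981e+02 1.4000e-01 1.7162e+02] 1.0962574219212051
(array([-0.0065, -0.0115,  0.0215]), array([ 0.0033,  0.0024, -0.0008]))
```

>>> play_rows --targets '[[[-0.003,-0.006,0.006],[0,0,0],0],[[-0.006,-0.0115,0.012],[0,0,0],0],[[-0.006,-0.0115,0.015],[0,0,0],0],[[-0.006,-0.0115,0.015],[0,0,0],0],[[-0.006,-0.0115,0.015],[0,0,0],0]]'

```text
clock: 2.5
ee_pos: [523.7, 93.1, 80.3]
tool_rot: [179.9, 0.0, 171.6]
wrist_force: [0.1, -0.4, 0.0]
width: 0.0
```

```bash
python3 - <<'E'
from h import *
from plant import manip
t=manip.state(); print(t['clock'],gp(t['ee_pos']),t['tool_rot'].round(2),t['wrist_force'].round(2),np.abs(t['qvel']).max()); print(shift(t,g(-30,0.3,72),[180,0,171.67]))
E
```

```text
2.5 [-31.     1.66  80.25] [1.7988e+02 1.0000e-02 1.7159e+02] [ 0.1  -0.45  0.02] 0.27447009803130695
(array([-0.0014,  0.001 ,  0.0083]), array([ 0.0021,  0.0001, -0.0014]))
```

>>> play_rows --targets '[[[-0.0014,0.001,0.002],[0.002,0,-0.001],0],[[-0.0014,0.001,0.005],[0.002,0,-0.001],0],[[-0.0014,0.001,0.007],[0.002,0,-0.001],0],[[-0.0014,0.001,0.009],[0.002,0,-0.001],0],[[-0.0014,0.001,0.01],[0.002,0,-0.001],0],[[-0.0014,0.001,0.01],[0.002,0,-0.001],0]]'

```text
clock: 3.1
ee_pos: [525.1, 93.8, 70.5]
tool_rot: [180.0, -0.0, 171.6]
wrist_force: [-1.1, -0.2, 3.9]
width: 0.1
```

```bash
cat > st.py <<'E'
from h import *
from plant import manip
import sys
a=[float(x) for x in sys.argv[1:4]]
t=manip.state(); print(round(t['clock'],2),gp(t['ee_pos']),t['tool_rot'].round(2),t['wrist_force'].round(1),np.abs(t['qvel']).max().round(2)); print(shift(t,g(*a),[180,0,171.67]))
E
python3 st.py -30 0.3 67
python3 -c "
from h import *
look('w3')"
```

```text
3.1 [-30.08   0.36  70.49] [ 1.8000e+02 -2.0000e-02  1.7165e+02] [-1.1 -0.2  3.9] 0.21
(array([-0.0001,  0.0001,  0.0035]), array([ 0.    , -0.0003, -0.0004]))
3.1 [-30.08   0.36  70.49] [ 1.8000e+02 -2.0000e-02  1.7165e+02] [-1.11 -0.18  3.93]
```

View pics/w3.png

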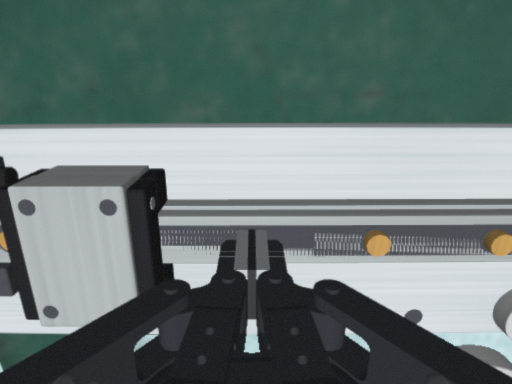

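The tips sit on cap 1 at (252,240), reading 3.9 N at z 70.5. I'll press it down.

>>> play_rows --targets '[[[0,0,0.001],[0,0,0],0],[[0,0,0.002],[0,0,0],0],[[0,0,0.003],[0,0,0],0],[[0,0,0.004],[0,0,0],0],[[0,0,0.0045],[0,0,0],0],[[0,0,0.0045],[0,0,0],0]]'

```text
clock: 3.75
ee_pos: [525.1, 93.8, 67.1]
tool_rot: [180.0, -0.0, 171.6]
wrist_force: [-5.1, -0.4, 15.2]
width: -0.0
```

```bash
python3 st.py -30 0.3 67
```

```text
3.75 [-30.07   0.3   67.13] [ 1.7998e+02 -2.0000e-02  1.7164e+02] [-5.1 -0.4 15.2] 0.11
(array([-0.    ,  0.0001,  0.0001]), array([ 0.0004, -0.0003, -0.0005]))
```

>>> play_rows --targets '[[[0,0,0.0007],[0,0,0],0],[[0,0,0.0015],[0,0,0],0],[[0,0,0.0015],[0,0,0],0]]'

```text
clock: 4.05
ee_pos: [525.2, 93.8, 67.1]
tool_rot: [180.0, -0.0, 171.6]
wrist_force: [-7.8, -1.5, 26.5]
width: 0.4
```

```bash
python3 st.py 30 0.3 77
```

```text
4.05 [-30.05   0.26  67.06] [ 1.7996e+02 -3.0000e-02  1.7163e+02] [-7.8 -1.5 26.5] 0.11
(array([ 0.0001,  0.0601, -0.0099]), array([ 0.0008, -0.0005, -0.0006]))
```

>>> play_rows --targets '[[[0,0,-0.006],[0,0,0],0],[[0,0,-0.013],[0,0,0],0],[[0,0.02,-0.013],[0,0,0],0],[[0,0.04,-0.013],[0,0,0],0],[[0,0.055,-0.013],[0,0,0],0],[[0,0.06,-0.013],[0,0,0],0],[[0,0.06,-0.013],[0,0,0],0],[[0,0.06,-0.013],[0,0,0],0]]'

```text
clock: 4.85
ee_pos: [533.7, 152.1, 76.9]
tool_rot: [-179.9, -0.0, 171.6]
wrist_force: [0.0, 0.0, -0.1]
width: 0.3
```

```bash
python3 st.py 30 0.3 77; python3 -c "
from h import *
s,d=look('w4')
a=d['frame'][180:300]; cv2.imwrite('pics/w4z.png',cv2.resize(a,None,fx=1.56,fy=1.56))"
```

```text
4.85 [28.85  0.28 76.95] [-1.7994e+02 -2.0000e-02  1.7160e+02] [ 0.   0.  -0.1] 0.43
(array([ 0.    ,  0.0011, -0.0001]), array([-0.0011, -0.0003, -0.0013]))
4.85 [28.85  0.28 76.95] [-1.7994e+02 -2.0000e-02  1.7160e+02] [ 0.02  0.02 -0.06]
```

View pics/w4z.png

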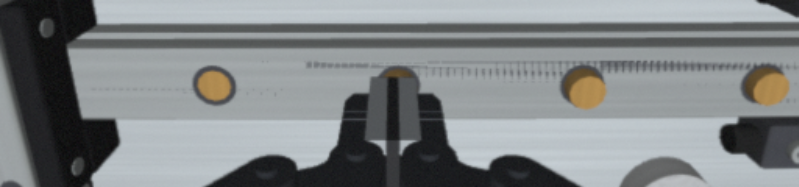

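Cap 1 now looks flush in its hole at (213,85), and the tips are over cap 2. Next is cap 2.

>>> play_rows --targets '[[[0,0.001,0.003],[0,0,0],0],[[0,0.001,0.005],[0,0,0],0],[[0,0.001,0.007],[0,0,0],0],[[0,0.001,0.008],[0,0,0],0],[[0,0.001,0.009],[0,0,0],0],[[0,0.001,0.01],[0,0,0],0],[[0,0.001,0.011],[0,0,0],0],[[0,0.001,0.012],[0,0,0],0],[[0,0.001,0.013],[0,0,0],0],[[0,0.001,0.013],[0,0,0],0]]'

```text
clock: 5.9
ee_pos: [534.1, 153.4, 67.1]
tool_rot: [180.0, -0.0, 171.6]
wrist_force: [-7.9, -2.9, 24.9]
width: 0.2
```

```bash
python3 st.py 90 0.3 77
```

```text
5.9 [3.023e+01 6.000e-02 6.707e+01] [ 1.7999e+02 -3.0000e-02  1.7159e+02] [-7.9 -2.9 24.9] 0.29
(array([ 0.0003,  0.0598, -0.0099]), array([ 0.0001, -0.0006, -0.0014]))
```

Cap 2 has bottomed at the same height, z 67.07. Cap 3 next.

>>> play_rows --targets '[[[0,0,-0.006],[0,0,0],0],[[0,0,-0.013],[0,0,0],0],[[0,0.02,-0.013],[0,0,0],0],[[0,0.04,-0.013],[0,0,0],0],[[0,0.055,-0.013],[0,0,0],0],[[0,0.06,-0.013],[0,0,0],0],[[0,0.06,-0.013],[0,0,0],0],[[0,0.06,-0.013],[0,0,0],0]]'

```text
clock: 6.7
ee_pos: [542.6, 212.3, 76.9]
tool_rot: [-179.9, -0.0, 171.6]
wrist_force: [0.5, -1.1, -0.2]
width: 0.4
```

```bash
python3 st.py 90 0.3 77
```

```text
6.7 [89.74  0.21 76.92] [-1.7993e+02 -2.0000e-02  1.7159e+02] [ 0.5 -1.1 -0.2] 0.53
(array([ 0.0001,  0.0002, -0.0001]), array([-0.0012, -0.0003, -0.0013]))
```

>>> play_rows --targets '[[[0,0,0.003],[0,0,0],0],[[0,0,0.005],[0,0,0],0],[[0,0,0.007],[0,0,0],0],[[0,0,0.008],[0,0,0],0],[[0,0,0.009],[0,0,0],0],[[0,0,0.01],[0,0,0],0],[[0,0,0.011],[0,0,0],0],[[0,0,0.012],[0,0,0],0],[[0,0,0.013],[0,0,0],0],[[0,0,0.013],[0,0,0],0]]'

```text
clock: 7.7
ee_pos: [542.9, 212.3, 67.1]
tool_rot: [-180.0, -0.0, 171.6]
wrist_force: [-6.7, -4.0, 22.3]
width: -0.1
```

>>> play_rows --targets '[[[0,0,-0.006],[0,0,0],0],[[0,0,-0.013],[0,0,0],0],[[0,0.02,-0.013],[0,0,0],0],[[0,0.04,-0.013],[0,0,0],0],[[0,0.055,-0.013],[0,0,0],0],[[0,0.06,-0.013],[0,0,0],0],[[0,0.06,-0.013],[0,0,0],0],[[0,0.06,-0.013],[0,0,0],0]]'

```text
clock: 8.5
ee_pos: [551.3, 272.2, 76.7]
tool_rot: [-179.9, -0.0, 171.6]
wrist_force: [0.4, -0.7, 0.1]
width: 0.2
```

```bash
python3 st.py 150 0.3 77
```

```text
8.5 [150.25   0.32  76.71] [-1.7992e+02 -3.0000e-02  1.7163e+02] [ 0.4 -0.7  0.1] 0.73
(array([-0.    , -0.0003, -0.0003]), array([-0.0014, -0.0005, -0.0006]))
```

>>> play_rows --targets '[[[0,0,0.003],[0,0,0],0],[[0,0,0.005],[0,0,0],0],[[0,0,0.007],[0,0,0],0],[[0,0,0.008],[0,0,0],0],[[0,0,0.009],[0,0,0],0],[[0,0,0.01],[0,0,0],0],[[0,0,0.011],[0,0,0],0],[[0,0,0.012],[0,0,0],0],[[0,0,0.013],[0,0,0],0],[[0,0,0.013],[0,0,0],0]]'

```text
clock: 9.5
ee_pos: [551.6, 271.9, 67.1]
tool_rot: [-180.0, -0.0, 171.6]
wrist_force: [-7.4, -4.3, 20.6]
width: 0.1
```

```bash
python3 st.py 180 0.3 80
```

```text
9.5 [ 1.4995e+02 -4.0000e-02  6.7120e+01] [-1.7998e+02 -4.0000e-02  1.7158e+02] [-7.4 -4.3 20.6] 0.17
(array([ 0.0004,  0.03  , -0.0129]), array([-0.0004, -0.0007, -0.0016]))
```

>>> play_rows --targets '[[[0,0,-0.006],[0,0,0],0],[[0,0,-0.012],[0,0,0],0],[[0,0.01,-0.013],[0,0,0],0],[[0,0.02,-0.013],[0,0,0],0],[[0,0.03,-0.013],[0,0,0],0],[[0,0.03,-0.013],[0,0,0],0],[[0,0.03,-0.013],[0,0,0],0],[[0,0.03,-0.013],[0,0,0],0]]'

```text
clock: 10.3
ee_pos: [555.7, 302.0, 76.8]
tool_rot: [-179.9, -0.0, 171.6]
wrist_force: [0.3, -0.6, 0.9]
width: -0.2
```

```bash
python3 st.py 180 0.3 67; python3 -c "
from h import *
s,d=look('w5')
a=d['frame'][180:300]; cv2.imwrite('pics/w5z.png',cv2.resize(a,None,fx=1.56,fy=1.56))"
```

```text
10.3 [180.32   0.24  76.79] [-1.7994e+02 -2.0000e-02  1.7163e+02] [ 0.3 -0.6  0.9] 0.33
(array([ 0.0001, -0.0003,  0.0098]), array([-0.001 , -0.0003, -0.0008]))
10.3 [180.32   0.24  76.79] [-1.7994e+02 -2.0000e-02  1.7163e+02] [ 0.29 -0.57  0.87]
```

View pics/w5z.png

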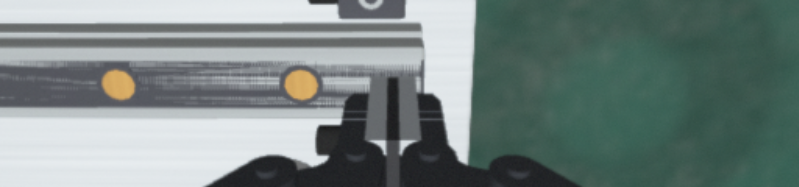

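>>> play_rows --targets '[[[0,-0.0003,0.004],[0,0,0],0],[[0,-0.0003,0.007],[0,0,0],0],[[0,-0.0003,0.009],[0,0,0],0],[[0,-0.0003,0.01],[0,0,0],0],[[0,-0.0003,0.01],[0,0,0],0],[[0,-0.0003,0.01],[0,0,0],0]]'

```text
clock: 10.95
ee_pos: [555.8, 302.1, 67.1]
tool_rot: [-180.0, 0.0, 171.6]
wrist_force: [0.1, 0.0, 0.5]
width: -0.3
```

```bash
python3 st.py 180 0.3 67
```

```text
10.95 [1.8044e+02 1.8000e-01 6.7140e+01] [-179.98    0.    171.65] [0.1 0.  0.5] 0.08
(array([ 0.0001, -0.0005,  0.0001]), array([-0.0003,  0.0001, -0.0004]))
```

>>> play_rows --targets '[[[0,-0.0005,0.0004],[0,0,0],0],[[0,-0.0005,0.0005],[0,0,0],0],[[0,-0.0005,0.0005],[0,0,0],0]]'

```text
clock: 11.25
ee_pos: [555.8, 302.0, 67.2]
tool_rot: [180.0, 0.0, 171.7]
wrist_force: [-1.3, -0.7, 5.8]
width: -0.1
```

```bash
python3 st.py 180 0.3 67
```

```text
11.25 [1.8042e+02 1.3000e-01 6.7150e+01] [1.7997e+02 2.0000e-02 1.7166e+02] [-1.3 -0.7  5.8] 0.09
(array([ 0.0002, -0.0004,  0.0002]), array([ 0.0005,  0.0004, -0.0002]))
```

>>> play_rows --targets '[[[0,-0.005,-0.0001],[0,0,0],0],[[0,-0.01,-0.0001],[0,0,0],0],[[0,-0.015,-0.0001],[0,0,0],0],[[0,-0.02,-0.0002],[0,0,0],0],[[0,-0.025,-0.0002],[0,0,0],0],[[0,-0.03,-0.0002],[0,0,0],0],[[0,-0.035,-0.0002],[0,0,0],0],[[0,-0.04,-0.0002],[0,0,0],0],[[0,-0.045,-0.0002],[0,0,0],0],[[0,-0.05,-0.0003],[0,0,0],0],[[0,-0.055,-0.0003],[0,0,0],0],[[0,-0.06,-0.0003],[0,0,0],0]]'

```text
clock: 12.45
ee_pos: [547.0, 242.2, 67.1]
tool_rot: [180.0, 0.0, 171.7]
wrist_force: [0.9, 4.7, 4.8]
width: 0.0
```

```bash
python3 st.py -30 0.3 67
```

```text
12.45 [119.97   0.14  67.13] [1.7997e+02 2.0000e-02 1.7165e+02] [0.9 4.7 4.8] 3.84
(array([ 1.0e-04, -1.5e-01,  1.0e-04]), array([ 0.0005,  0.0004, -0.0003]))
```

>>> play_rows --targets '[[[0,-0.005,0],[0,0,0],0],[[0,-0.01,0],[0,0,0],0],[[0,-0.015,0],[0,0,0],0],[[0,-0.02,-0.0001],[0,0,0],0],[[0,-0.025,-0.0001],[0,0,0],0],[[0,-0.03,-0.0001],[0,0,0],0],[[0,-0.035,-0.0001],[0,0,0],0],[[0,-0.04,-0.0001],[0,0,0],0],[[0,-0.045,-0.0001],[0,0,0],0],[[0,-0.05,-0.0002],[0,0,0],0],[[0,-0.055,-0.0002],[0,0,0],0],[[0,-0.06,-0.0002],[0,0,0],0]]'

```text
clock: 13.65
ee_pos: [538.1, 182.5, 67.1]
tool_rot: [-180.0, -0.0, 171.6]
wrist_force: [0.6, 4.1, 5.4]
width: -0.3
```

```bash
python3 st.py -30 0.3 67
```

```text
13.65 [59.59  0.35 67.12] [-1.7999e+02 -1.0000e-02  1.7165e+02] [0.6 4.1 5.4] 4.38
(array([-0.0001, -0.0896,  0.0001]), array([-0.0003, -0.0001, -0.0004]))
```

>>> play_rows --targets '[[[0,-0.005,0],[0,0,0],0],[[0,-0.01,0],[0,0,0],0],[[0,-0.015,-0.0001],[0,0,0],0],[[0,-0.02,-0.0001],[0,0,0],0],[[0,-0.025,-0.0001],[0,0,0],0],[[0,-0.03,-0.0001],[0,0,0],0],[[0,-0.035,-0.0002],[0,0,0],0],[[0,-0.04,-0.0002],[0,0,0],0],[[0,-0.045,-0.0002],[0,0,0],0],[[0,-0.05,-0.0002],[0,0,0],0],[[0,-0.055,-0.0002],[0,0,0],0],[[0,-0.06,-0.0002],[0,0,0],0]]'

```text
clock: 14.85
ee_pos: [529.2, 122.7, 67.1]
tool_rot: [-180.0, -0.0, 171.6]
wrist_force: [0.6, 1.1, 2.5]
width: -0.1
```

```bash
python3 st.py -30 0.3 67
```

```text
14.85 [-0.84  0.52 67.13] [-1.7995e+02 -3.0000e-02  1.7163e+02] [0.6 1.1 2.5] 4.73
(array([-0.0002, -0.0292,  0.0002]), array([-0.0009, -0.0006, -0.0007]))
```

>>> play_rows --targets '[[[0,-0.005,0.0003],[0,0,0],0],[[0,-0.01,0.0003],[0,0,0],0],[[0,-0.015,0.0002],[0,0,0],0],[[0,-0.02,0.0002],[0,0,0],0],[[0,-0.025,0.0002],[0,0,0],0],[[0,-0.029,0.0002],[0,0,0],0],[[0,-0.031,0.0002],[0,0,0],0],[[0,-0.031,0.0002],[0,0,0],0]]'

```text
clock: 15.65
ee_pos: [525.1, 92.4, 67.3]
tool_rot: [-180.0, 0.0, 171.6]
wrist_force: [-0.1, 0.7, 4.8]
width: -0.1
```

```bash
python3 st.py -30 0.3 67
```

```text
15.65 [-31.5    0.18  67.26] [-1.7997e+02  1.0000e-02  1.7163e+02] [-0.1  0.7  4.8] 0.41
(array([0.0001, 0.0015, 0.0003]), array([-0.0005,  0.0001, -0.0008]))
```

>>> play_rows --targets '[[[0,0,-0.02],[0,0,0],0],[[0,0,-0.045],[0,0,0],0],[[0,-0.01,-0.065],[0,0,0],0],[[0,-0.04,-0.065],[0,0,0],0],[[0,-0.075,-0.065],[0,0,0],0],[[0,-0.11,-0.065],[0,0,0],0],[[0,-0.135,-0.065],[0,0,0],0],[[0,-0.145,-0.065],[0,0,0],0],[[0,-0.147,-0.065],[0,0,0],0],[[0,-0.147,-0.065],[0,0,0],0],[[0,-0.147,-0.065],[0,0,0],0]]'

```text
clock: 16.75
ee_pos: [503.9, -50.9, 132.0]
tool_rot: [180.0, -0.0, 171.8]
wrist_force: [0.4, -0.1, 1.0]
width: -0.0
```

```bash
python3 st.py -178 0 73; python3 -c "
from h import *
s,d=look('w6')"
```

```text
16.75 [-176.3     0.38  132.  ] [ 1.7998e+02 -2.0000e-02  1.7179e+02] [ 0.4 -0.1  1. ] 0.25
(array([-0.0004, -0.0017,  0.059 ]), array([ 0.0004, -0.0004,  0.0022]))
16.75 [-176.3     0.38  132.  ] [ 1.7998e+02 -2.0000e-02  1.7179e+02] [ 0.37 -0.05  0.99]
```

View pics/w6.png

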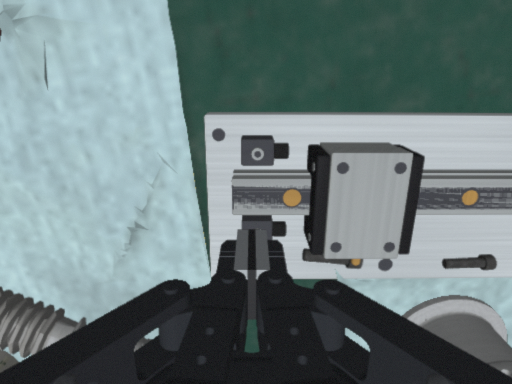

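Cap 1 looks flush at (470,198), and the back face is at u≈312, well ahead of the tips. I'll descend behind the carriage.

>>> play_rows --targets '[[[0,-0.002,0.02],[0,0,0],0],[[0,-0.002,0.04],[0,0,0],0],[[0,-0.002,0.052],[0,0,0],0],[[0,-0.002,0.058],[0,0,0],0],[[0,-0.002,0.059],[0,0,0],0],[[0,-0.002,0.059],[0,0,0],0]]'

```text
clock: 17.4
ee_pos: [503.8, -54.3, 73.5]
tool_rot: [-180.0, 0.0, 171.7]
wrist_force: [-0.7, -0.1, 0.0]
width: -0.1
```

```bash
python3 st.py -152 0 73; python3 -c "
from h import *
s,d=look('w7')"
```

```text
17.4 [-1.7969e+02 -6.0000e-02  7.3510e+01] [-1.8000e+02  4.0000e-02  1.7167e+02] [-0.7 -0.1  0. ] 0.62
(array([0.0001, 0.0277, 0.0005]), array([-0.    ,  0.0007, -0.    ]))
17.4 [-1.7969e+02 -6.0000e-02  7.3510e+01] [-1.8000e+02  4.0000e-02  1.7167e+02] [-0.75 -0.12  0.03]
```

View pics/w7.png

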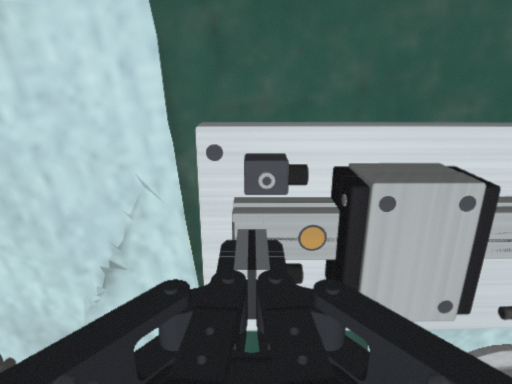

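>>> play_rows --targets '[[[0,0.01,0.0005],[0,0,0],0],[[0,0.018,0.0005],[0,0,0],0],[[0,0.022,0.0005],[0,0,0],0],[[0,0.026,0.0005],[0,0,0],0],[[0,0.03,0.0005],[0,0,0],0],[[0,0.034,0.0005],[0,0,0],0],[[0,0.038,0.0005],[0,0,0],0],[[0,0.042,0.0005],[0,0,0],0],[[0,0.046,0.0005],[0,0,0],0],[[0,0.05,0.0005],[0,0,0],0]]'

```text
clock: 18.45
ee_pos: [510.7, -4.8, 72.7]
tool_rot: [-180.0, 0.0, 171.6]
wrist_force: [-0.5, -3.6, 2.8]
width: -0.1
```

```bash
python3 st.py 73 0 73.5; python3 -c "
from h import *
s,d=look('w8')"
```

```text
18.45 [-129.75    0.26   72.75] [-1.7999e+02  1.0000e-02  1.7164e+02] [-0.5 -3.6  2.8] 4.48
(array([-2.000e-04,  2.028e-01, -8.000e-04]), array([-0.0002,  0.0002, -0.0006]))
18.45 [-129.75    0.26   72.75] [-1.7999e+02  1.0000e-02  1.7164e+02] [-0.45 -3.58  2.78]
```

View pics/w8.png

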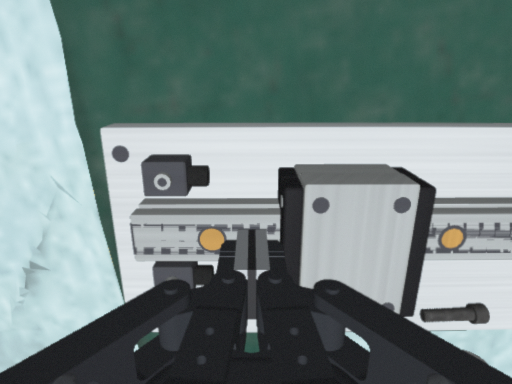

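>>> play_rows --targets '[[[0,0.006,-0.0005],[0,0,0],0],[[0,0.014,-0.0005],[0,0,0],0],[[0,0.022,-0.0005],[0,0,0],0],[[0,0.03,-0.0005],[0,0,0],0],[[0,0.038,-0.0005],[0,0,0],0],[[0,0.046,-0.0005],[0,0,0],0],[[0,0.054,-0.0005],[0,0,0],0],[[0,0.062,-0.0005],[0,0,0],0],[[0,0.07,-0.0005],[0,0,0],0],[[0,0.078,-0.0005],[0,0,0],0],[[0,0.086,-0.0005],[0,0,0],0],[[0,0.094,-0.0005],[0,0,0],0]]'

```text
clock: 19.7
ee_pos: [524.1, 88.6, 73.1]
tool_rot: [-180.0, -0.0, 171.6]
wrist_force: [-0.8, -1.4, -2.5]
width: -0.0
```

```bash
python3 st.py 73 0 73.5
```

```text
19.7 [-35.33   0.55  73.08] [-1.7998e+02 -3.0000e-02  1.7165e+02] [-0.8 -1.4 -2.5] 8.04
(array([-0.0005,  0.1083, -0.0004]), array([-0.0003, -0.0005, -0.0004]))
```

>>> play_rows --targets '[[[-0.0002,0.008,-0.0003],[0,0,0],0],[[-0.0004,0.016,-0.0003],[0,0,0],0],[[-0.0004,0.024,-0.0003],[0,0,0],0],[[-0.0004,0.032,-0.0003],[0,0,0],0],[[-0.0004,0.04,-0.0003],[0,0,0],0],[[-0.0004,0.048,-0.0003],[0,0,0],0],[[-0.0004,0.056,-0.0003],[0,0,0],0],[[-0.0004,0.064,-0.0003],[0,0,0],0],[[-0.0004,0.072,-0.0003],[0,0,0],0],[[-0.0004,0.08,-0.0003],[0,0,0],0],[[-0.0004,0.086,-0.0003],[0,0,0],0],[[-0.0004,0.091,-0.0003],[0,0,0],0]]'

```text
clock: 20.9
ee_pos: [538.1, 178.7, 73.5]
tool_rot: [180.0, 0.0, 171.7]
wrist_force: [-2.9, -2.0, 0.0]
width: -0.0
```

```bash
python3 st.py 73 0 73.5; python3 -c "
from h import *
s,d=look('w9')"
```

```text
20.9 [55.84 -0.2  73.53] [1.7999e+02 2.0000e-02 1.7167e+02] [-2.9 -2.   0. ] 4.17
(array([0.0002, 0.0172, 0.    ]), array([ 0.0002,  0.0003, -0.0001]))
20.9 [55.84 -0.2  73.53] [1.7999e+02 2.0000e-02 1.7167e+02] [-2.89 -2.01  0.04]
```

View pics/w9.png

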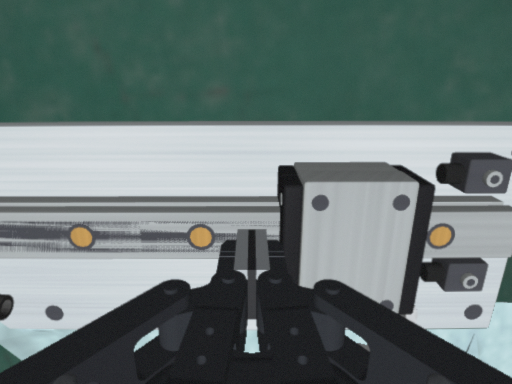

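The carriage's front is a few mm short of the bumpers (u≈430 against 437). I'll ease it in.

>>> play_rows --targets '[[[0,0.003,0],[0,0,0],0],[[0,0.005,0],[0,0,0],0],[[0,0.007,0],[0,0,0],0],[[0,0.009,0],[0,0,0],0],[[0,0.011,0],[0,0,0],0],[[0,0.011,0],[0,0,0],0]]'

```text
clock: 21.55
ee_pos: [540.0, 189.3, 73.7]
tool_rot: [180.0, 0.1, 171.7]
wrist_force: [-1.4, -1.5, 0.9]
width: -0.3
```

```bash
python3 st.py 73 0 73.5
```

```text
21.55 [66.61 -0.52 73.67] [1.7996e+02 6.0000e-02 1.7166e+02] [-1.4 -1.5  0.9] 0.16
(array([0.0005, 0.0064, 0.0002]), array([ 0.0006,  0.001 , -0.0001]))
```

>>> play_rows --targets '[[[0,0.002,0],[0,0,0],0],[[0,0.004,0],[0,0,0],0],[[0,0.006,0],[0,0,0],0],[[0,0.007,0],[0,0,0],0],[[0,0.008,0],[0,0,0],0],[[0,0.008,0],[0,0,0],0]]'

```text
clock: 22.15
ee_pos: [541.0, 197.0, 73.6]
tool_rot: [180.0, 0.0, 171.7]
wrist_force: [-0.1, -0.9, 1.5]
width: -0.0
```

```bash
python3 st.py 73 0 73.5
```

```text
22.15 [74.37 -0.44 73.59] [1.7998e+02 4.0000e-02 1.7165e+02] [-0.1 -0.9  1.5] 0.2
(array([ 0.0004, -0.0014,  0.0001]), array([ 0.0003,  0.0007, -0.0003]))
```

>>> play_rows --targets '[[[0,0.001,0],[0,0,0],0],[[0,0.002,0],[0,0,0],0],[[0,0.003,0],[0,0,0],0],[[0,0.003,0],[0,0,0],0]]'

```text
clock: 22.55
ee_pos: [541.1, 197.8, 73.5]
tool_rot: [-179.9, -0.0, 171.6]
wrist_force: [-2.2, -6.1, 4.0]
width: -0.1
```

```bash
python3 st.py 73 0 73.5; python3 -c "
from h import *
s,d=look('w10')"
```

```text
22.55 [75.17 -0.4  73.47] [-1.7985e+02 -2.0000e-02  1.7158e+02] [-2.2 -6.1  4. ] 0.14
(array([ 0.0004, -0.0022, -0.    ]), array([-0.0025, -0.0004, -0.0016]))
22.55 [75.17 -0.4  73.47] [-1.7985e+02 -2.0000e-02  1.7158e+02] [-2.16 -6.12  4.02]
```

View pics/w10.png

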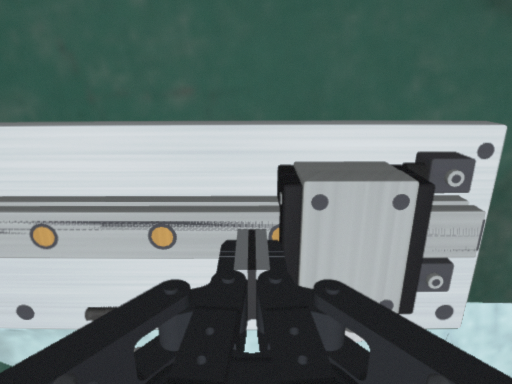

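The stops appear to be reached: 3 mm commanded moved it only 0.8 mm, with the force rising. One more small push will confirm.

>>> play_rows --targets '[[[0,0.001,0],[0,0,0],0],[[0,0.002,0],[0,0,0],0],[[0,0.002,0],[0,0,0],0]]'

```text
clock: 22.9
ee_pos: [541.1, 198.0, 73.4]
tool_rot: [-179.7, -0.1, 171.5]
wrist_force: [-2.6, -9.1, 5.7]
width: -0.1
```

```bash
python3 st.py 50 0 120
```

```text
22.9 [75.36 -0.42 73.44] [-1.7972e+02 -7.0000e-02  1.7152e+02] [-2.6 -9.1  5.7] 0.19
(array([ 0.0004, -0.0256, -0.0464]), array([-0.0049, -0.0012, -0.0026]))
```

Hard against the stops. I'll back straight off, then lift clear.

>>> play_rows --targets '[[[0,-0.006,0],[0,0,0],0],[[0,-0.015,0],[0,0,0],0],[[0,-0.025,0],[0,0,0],0],[[0,-0.03,0],[0,0,0],0],[[0,-0.03,-0.02],[0,0,0],0],[[0,-0.03,-0.05],[0,0,0],0],[[0,-0.03,-0.09],[0,0,0],0],[[0,-0.05,-0.13],[0,0,0],0],[[0,-0.06,-0.16],[0,0,0],0],[[0,-0.06,-0.16],[0,0,0],0],[[0,-0.06,-0.16],[0,0,0],0],[[0,-0.06,-0.16],[0,0,0],0]]'

```text
clock: 24.1
ee_pos: [531.8, 142.8, 232.2]
tool_rot: [-180.0, -0.1, 171.7]
wrist_force: [-0.9, 0.7, -0.6]
width: 0.2
```

```bash
python3 st.py 50 0 120; python3 -c "
from h import *
s,d=look('w11')
a=d['frame'][80:240]; cv2.imwrite('pics/w11z.png',cv2.resize(a,None,fx=1.56,fy=1.56,interpolation=cv2.INTER_CUBIC))
from plant import manip
cv2.imwrite('pics/side9.png',cv2.resize(manip.snapshot('side')['frame'][180:310,180:295],None,fx=4.5,fy=4.5,interpolation=cv2.INTER_CUBIC))"
```

```text
24.1 [ 19.4   0.8 232.2] [-1.7996e+02 -1.2000e-01  1.7170e+02] [-0.9  0.7 -0.6] 0.81
(array([-0.001 ,  0.0307,  0.1122]), array([-0.0008, -0.0021,  0.0005]))
24.1 [ 19.4   0.8 232.2] [-1.7996e+02 -1.2000e-01  1.7170e+02] [-0.85  0.66 -0.56]
```

View pics/w11z.png

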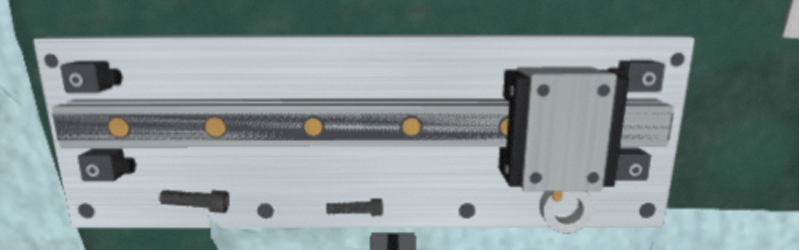

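View pics/side9.png

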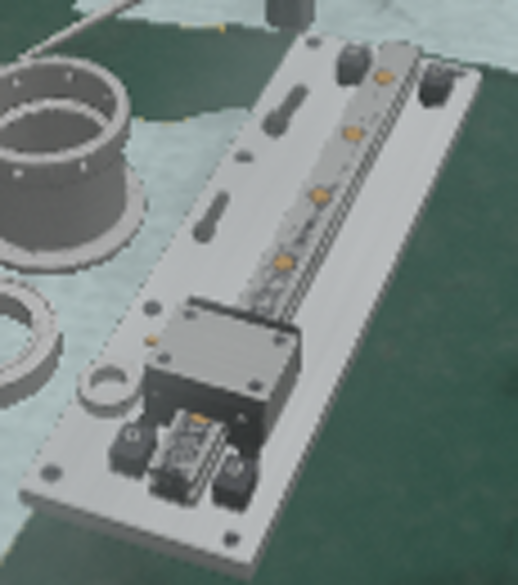

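```bash
python3 -c "
from plant import manip
print(manip.hand_in())"
```

```text
the job is handed in; nothing more can be done
None
```

I pressed all four caps flush, drew the fingertips along the rail over them, and pushed the carriage up against the far stops. The job was handed in at about 24 s of the 69 s allowed.

- **Caps:** The closed fingertips pressed caps 1 to 4 in turn. All four stopped at the same height (tool height 67.1 mm), under 20–27 N.
- **Stroke:** One unbroken pass from 10 mm inside the free end of the rail (x = 180 mm) to just past cap 1. The force read 2.5–5.8 N at the checks along the way. The tips stayed at 67.1 mm except at the very end on cap 1, where they read 67.26 mm. I took that small difference for arm flex; the later pictures show cap 1 level.
- **Carriage:** It was pushed only by its back face, with about 2–4 N while sliding. At the stops, a further 2 mm command moved the tips only 0.2 mm and the force rose to about 9 N. I then backed straight off before lifting.
- **Last pictures:** The carriage stands against the dogs. Caps 1–3 look flush, but cap 4 is mostly hidden under the carriage. The screws and spacer lie where they were; I did not check the brush, dowel and pot again, but the arm did not go near them.

No check failed.

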